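Shut down the glassworker's burner bench

TASK

Work at the burner is over, so shut the bench down the way a glassworker does: close the oxygen lever valve first, then the fuel-gas lever valve, each lever swung fully home across its pipe, and last of all turn the extractor's rotary isolator fully to off. The tall lidded jar stands in the swing of one of the levers: move it clear before that lever swings, do not let a lever or the pipework strike it, and leave it standing upright on the bench. Leave everything else on the bench where it is.

Things in the scene. Friction and masses are not known exactly. Their poses are not given: they have to be found in the camera images.
- oxygen: The oxygen valve: base plate 150 x 56 x 6 mm bolted to the bench, a copper pipe bridge (axis 40 mm up) with a brass quarter-turn ball valve in its middle. Known by the pressure gauge (56 mm dial, top about 113 mm up) over the riser at its +x end. Origin: on the bench under the valve stem; x runs along the pipe, z up. Fixed; its yaw varies up to 0.55 rad, and valves and isolator change places.
- oxygen_lever (a joint): Oxygen lever angle in rad: 0 = open, the lever lying along the pipe towards the valve's -x; 1.57 = closed, across the pipe towards the valve's +y; it swings clockwise seen from above, about the vertical stem, against stops at both ends. A spring detent draws it home to the nearer end: about 0.35 N m to start it from either end, nothing at the middle (0.79), past which it snaps over by itself.
- oxygen_tip (a point): Point of the oxygen lever 100 mm from the stem axis, half-way up its black plastic sleeve (sleeve 72 long x 19 wide x 16 high, from 45 to 117 mm from the stem axis, 66 to 82 mm above the bench; the valve's own pipe and plate end 75 mm from the stem and the pipe's top is 51 mm up). The stem's hub is 22 mm across and reaches 86 mm up.
- gas: The fuel-gas valve: the same as the oxygen valve (same base, pipe, lever, origin and axes), but known by the plain upright brass cylinder (flashback arrestor, 34 mm across, top 112 mm up) over the riser at its +x end; it has no gauge.
- gas_lever (a joint): Gas lever angle in rad: as for the oxygen lever, 0 = open along the pipe (-x), 1.57 = closed across it (+y), clockwise from above, same detent.
- gas_tip (a point): Point of the gas lever 100 mm from the stem axis, half-way up its sleeve (sizes as for the oxygen lever).
- isolator: The extractor's isolator: grey box 104 (x) x 84 (y) x 60 mm high fixed to the bench, a conduit elbow at its +x end (to 89 mm from the centre), a black rotary bar handle on top. Origin: on the bench under the handle's axis; z up. Its yaw varies up to 0.55 rad. But for the things listed here the bench is free as far as x = 0.72 m and 0.45 m to either side.
- isolator_handle (a joint): Isolator handle angle in rad: 0 = on, the bar lying along the box's long side (x), its white-marked end towards -x; 1.57 = off, the bar across the box, marked end towards the box's -y; it turns anticlockwise seen from above, about the vertical axis, between stops. A spring detent draws it to the nearer end: about 0.16 N m to start it, nothing at the middle, past which it snaps over.
- isolator_end (a point): The white-marked end of the handle bar, 38 mm from the axis and half-way up the bar. The bar is 76 long (centred on the axis) x 15 wide, 70 to 94 mm above the bench, on a 52 mm round hub (63 to 71 mm).
- jar_center (a point): Tall upright amber glass jar with a steel lid, 50 mm across, 120 mm tall, about 0.2 to 0.4 kg, loose; this point is its centre, half-way up (60 mm). It stands in the swing of one of the two levers, about 90 mm from its stem, and is taller than the lever.
- tin_center (a point): Squat round steel tin, 59 mm across, 46 mm tall, loose; point at its centre, 23 mm up. It stands under the other lever's swing, low enough for the lever to pass over it. To be left alone.
- vial_a_center (a point): Small corked green glass bottle, 33 mm across, 88 mm tall, loose; point half-way up. Stands close beside the oxygen valve. To be left alone.
- vial_b_center (a point): The same small corked bottle, beside the gas valve. To be left alone.
- cup_center (a point): Steel cup (60 mm across, 75 mm tall) with reamers standing in it to 110 mm, loose; point on its axis 55 mm up. Stands at the isolator's -x side. To be left alone.
- tweezers_center (a point): Steel tweezers lying on the bench between the fittings, 185 mm long (x), 28 mm wide, 14 mm high; point near the middle. To be left alone.
- paddle_center (a point): Graphite paddle with a wooden handle, lying on the bench between the fittings, 205 mm long (handle end 120 mm to its -x, blade end 85 mm to its +x), 45 mm wide, 20 mm high; point at the neck between handle and blade. To be left alone.

How it is judged:
By the outcome, as a careful person would: the job done as asked, in the order asked, and still so for the second after the job is handed in, with the robot touching nothing.
It also fails if it takes over 69 s, if anything falls off the work surface, if the arm or the gripper's body presses on something with over 40 N, if the wrist force passes 120 N, or if a joint passes its speed limit or range.

ROBOT

A 6-joint arm with a two-finger parallel gripper is mounted at the origin on the work surface. World frame = base frame: x ahead of the robot, y to its left, z up, the work surface at z = 0. Lengths are in m, angles in degrees, forces in N, time in s.
With the tool pointing down it reaches from about 0.25 to 0.725 m from the base axis. Payload 9.7 kg.
Tool frame: the origin (TCP) lies at the very end of the fingers, on their centre line; the grasp point (between the pads) lies 19 mm behind it (bot.grip_point_offset is the distance from the TCP to the grasp point, in m); y points along the fingers, x is the direction in which the jaws open and shut, and the axes are right-handed (so a half turn about y gives the same grasp; the last joint's range is limited). The gripper opens to 85 mm and grips with 20 to 120 N. Pads are 22 mm wide; open, the fingers measure 114 mm over their backs; the gripper's body (76 mm by 85 mm) begins 54 mm behind the grasp point. The pads swing forward as they close: fully open they stand 13 mm farther back than shut.
Start: joints at [76.547, 4.979, 10.078, 95.1, 0, 90], TCP at [0.128, 0.535, 0.231] pointing down, gripper open.
Joint ranges: [-179.16, 179.16], [-48.56, 103.87], [-65.8, 70.77], [-126.05, 130.52], [-82.76, 87.17], [-180, 180]. Speed limits (degrees/s): [127.2, 127.2, 147.25, 180, 180, 180].

INTERFACE

Orientations are given as [roll, pitch, yaw] about the fixed x, y, z axes, in that order (R = Rz(yaw) Ry(pitch) Rx(roll)).
In Python, from workcell import bot gives the robot as it stands.
- The arm moves only by the shell command python3 -m inch 'ROWS' [FORCE]. ROWS is JSON, a list of rows, each a list of 3 entries, a list of its own where there are three numbers: the shift along the tool's x, y, z in mm, then the turn, a rotation vector about the tool's x, y, z in rad, then the finger opening in mm, from 0 to 85.4. In form: [[[x, y, z], [ax, ay, az], grip], ...]. A call has 1 to 20 rows; each row is the pose to reach, as a shift and turn from the pose measured when the call began, along the tool's axes at that moment; what a row does not reach only later rows make up. A row lasts 1/10 s, in which the tool goes at most 50 mm and 8.59 degrees, less where a joint would pass 70% of its speed; a pose out of reach is approached as far as the arm can. A call with a gripper value outside its range is refused whole. The fingers move at their own pace and stop on an object; FORCE is the grip in N (left out, the last holds). Time passes only in rows, so rows that repeat a pose let the fingers close. It gives the time, the measured TCP pose, the force and the opening at its end, in the units of the state.
- bot.get_obs(): the state, without advancing time (a new reading comes with each control period).
- bot.camera(name): name is "scene" or "top" or "wrist"; returns a dict with "frame" (400x640x3 uint8, red, green, blue), "mtx" (3x3 intrinsics, pixels), "origin" and "orientation" of the camera in the world. Camera axes: x right, y down, z forward; pixel columns grow to the right and rows downward; lengths in m; the calibration is good to about 2 mm. A picture is of the moment at which its call begins. There is no depth.
- bot.job_done(): hands the job in, once; it reports no verdict.
Trained networks look in a picture, given as the dict that the camera call returned (one of the last four; its "shot" number tells which), for a name from the list of things; names that differ only in an ending like _2 or _b are one class to them, and where a whole thing is asked for, a point or a joint stands for the part that bears it (a point fixed in the world has none). Each returns a list of dicts, best first, with "confidence" (0 to 1); they miss things now and then, are a little off and sometimes report something else, mostly with a low value. They report only what shows in the picture. A call takes as long as a camera call.
- bot.search_frame(picture, name): "box" ([left, top, right, bottom] in pixels, round what is visible of it).
- bot.cut_out(picture, name): "region" (400x640 bool, what is visible of it) and "box" ([left, top, right, bottom] in pixels, round what is visible of it).
The state is a dict: "time": time; "q": joint angles; "qd": joint speeds; "joint_efforts": joint torques, N m; "ee_pos": TCP position; "tcp_rot": TCP orientation; "wrist_force": force on the tool from outside, world axes, zero at the start; "torque": the same for the moment, N m; "opening": finger opening in m.
Only numpy, scipy, OpenCV 4.12 (cv2) and the standard library are available. Lean on these libraries where they do the work, as an engineer would, in place of code of your own. Each camera call takes 0.05 s, during which the arm holds its last target. There are 200 camera calls.

## Working session

There is one attempt and no reset: what is moved stays moved. The work goes in short steps, Python scripts to look and compute and a shell command to move; the robot and the scene stay as the last step left them, time stands still between calls to the robot, and variables do not carry over. Pictures are saved under pics/ and viewed, about 8 in all and at most 12, crops included, and the job is handed in when it is done.

```bash
mkdir -p pics; ls
cat > h.py <<'E'
import numpy as np, cv2
from workcell import bot
from scipy.spatial.transform import Rotation as R
def cam(n):
    p=bot.camera(n); return p
def RT(p):
    o=np.array(p["orientation"],float)
    M=o if o.shape==(3,3) else R.from_euler('xyz',o,degrees=True).as_matrix()
    return M,np.array(p["origin"],float)
def at(p,u,v,z):
    M,c=RT(p); d=M@np.linalg.inv(p["mtx"])@np.array([u,v,1.]); return c+d*(z-c[2])/d[2]
def px(p,X):
    M,c=RT(p); q=np.array(p["mtx"])@M.T@(np.array(X)-c); return q[:2]/q[2]
def save(p,n): cv2.imwrite('pics/'+n,cv2.cvtColor(p["frame"],cv2.COLOR_RGB2BGR))
E
python3 - <<'E'
from h import *
print(bot.get_obs()); print(bot.grip_point_offset)
for n in ("top","scene"):
    p=cam(n); save(p,n+"0.png"); print(n,p["origin"],p["orientation"],p["mtx"])
    for k in "oxygen oxygen_lever gas gas_lever isolator isolator_handle jar_center tin_center vial_a_center cup_center tweezers_center paddle_center".split():
        for d in bot.search_frame(p,k)[:3]:
            b=d["box"]; print(k,round(d["confidence"],2),np.round(b), np.round(at(p,(b[0]+b[2])/2,(b[1]+b[3])/2,.06),3))
E
```

```text
pics
{'time': 0.0, 'q': array([7.65483535e+01, 5.01292053e+00, 1.00350341e+01, 9.50980973e+01,
       1.52451457e-03, 8.99984087e+01]), 'qd': array([ 0.06569148, -0.03566776, -0.06788777, -0.05817608, -0.00114005,
        0.06292091]), 'joint_efforts': array([-8.60279906e-04, -5.20385957e+01,  4.64806831e+01,  1.63493404e-02,
       -1.15898447e-04, -3.34288224e-06]), 'ee_pos': array([0.12788671, 0.53470652, 0.23057078]), 'tcp_rot': array([-8.99984734e+01,  7.59836962e-02,  7.65499449e+01]), 'wrist_force': array([-0.34554699, -0.16524296, -0.0056467 ]), 'torque': array([-0.0178531 ,  0.04847275,  0.02829698]), 'opening': 0.08521162780713551}
0.0187
top [0.35101557 0.01316264 1.22893865] [-173.64384118   -0.32269147  -90.02872091] [[428.92306142   0.         318.3117982 ]
 [  0.         428.92306142 205.38660762]
 [  0.           0.           1.        ]]
oxygen 0.88 [408. 172. 456. 241.] [ 0.478 -0.306  0.06 ]
oxygen 0.47 [189. 205. 213. 232.] [0.445 0.327 0.06 ]
oxygen_lever 0.65 [414. 199. 438. 240.] [ 0.443 -0.288  0.06 ]
gas 0.68 [205. 162. 236. 229.] [0.508 0.275 0.06 ]
gas_leve
[... 1115 characters left out ...]
er 0.42 [304. 182. 326. 226.] [0.444 0.016 0.06 ]
gas 0.6 [366. 161. 431. 209.] [0.54  0.238 0.06 ]
gas 0.32 [369. 159. 413. 175.] [0.467 0.298 0.06 ]
gas_lever 0.6 [368. 159. 411. 178.] [0.472 0.286 0.06 ]
isolator 0.81 [317. 202. 374. 260.] [ 0.574 -0.009  0.06 ]
isolator_handle 0.95 [331. 203. 360. 228.] [0.533 0.036 0.06 ]
isolator_handle 0.68 [208. 234. 218. 281.] [ 0.434 -0.279  0.06 ]
jar_center 0.94 [229. 221. 255. 277.] [ 0.455 -0.218  0.06 ]
tin_center 0.58 [368. 160. 410. 175.] [0.463 0.292 0.06 ]
tin_center 0.4 [204. 232. 242. 326.] [ 0.505 -0.302  0.06 ]
vial_a_center 0.67 [183. 277. 202. 316.] [ 0.501 -0.371  0.06 ]
tweezers_center 0.55 [306. 188. 359. 211.] [0.461 0.062 0.06 ]
```

Run:
```python
import cv2
a=cv2.imread('pics/top0.png')[140:280,170:470]
cv2.imwrite('pics/a.png',cv2.resize(a,None,fx=2.66,fy=2.66,interpolation=cv2.INTER_CUBIC))
```

```text
(no output)
```

View pics/a.png

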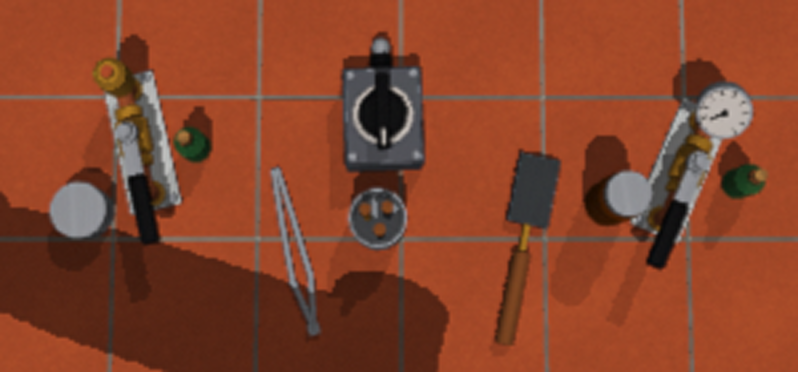

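View pics/scene0.png

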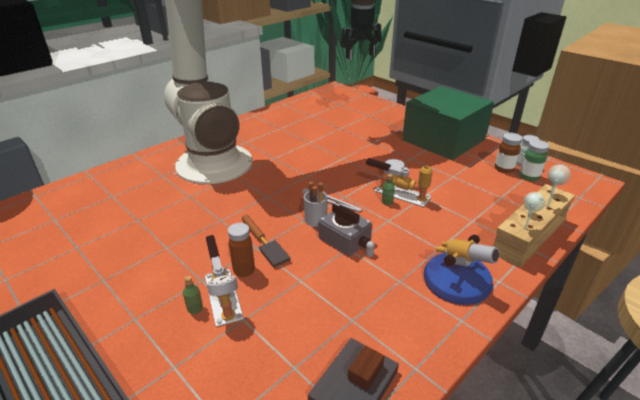

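Run:
```python
from h import *
p=cam("top")
f=lambda u,v,z:np.round(at(p,u/2.66+170,v/2.66+140,z),4)
print('jar',f(628,193,.12),'tin',f(78,210,.046),'vials',f(193,142,.085),f(745,180,.085),'cup',f(377,218,.075))
# sleeve ends and plate corners
for n,end,beg,corn in (("ox",(655,266),(680,203),[(688,98),(720,150),(672,240),(635,225)]),("gas",(151,242),(135,177),[(107,95),(152,72),(181,202),(133,212)])):
    e=f(*end,.082);b=f(*beg,.082); print(n,e,b,np.linalg.norm(e-b),np.degrees(np.arctan2(*(b-e)[1::-1])))
    print([f(*c,.006)[:2] for c in corn])
print('iso',[f(*c,.06)[:2] for c in [(345,68),(422,66),(424,166),(346,168)]],'mark',f(383,143,.094))
# segment dark sleeve
im=p["frame"].astype(int)
for n,k in (("ox","oxygen_lever"),("gas","gas_lever"),("iso","isolator_handle")):
    d=bot.cut_out(p,k)[0]; m=d["region"]&(im.max(2)<60); v,u=np.nonzero(m)
    z=.082 if n!="iso" else .094
    P=np.array([at(p,a,b,z)[:2] for a,b in zip(u,v)]); c=P.mean(0); w,V=np.linalg.eigh(np.cov((P-c).T)); ax=V[:,1]*np.sign(V[0,1]); t=(P-c)@ax
    print(n,len(u),c,np.degrees(np.arctan2(ax[1],ax[0])),t.min(),t.max())
```

```text
jar [ 0.4558 -0.2213  0.12  ] tin [0.4451 0.335  0.046 ] vials [0.5109 0.2104 0.085 ] [ 0.4723 -0.3473  0.085 ] cup [0.4346 0.0244 0.075 ]
ox [ 0.3858 -0.2548  0.082 ] [ 0.4493 -0.2817  0.082 ] 0.06896274356491336 -22.95858674807752
[array([ 0.5704, -0.3132]), array([ 0.5134, -0.3463]), array([ 0.4159, -0.2915]), array([ 0.4321, -0.2522])]
gas [0.41   0.2511 0.082 ] [0.4756 0.2687 0.082 ] 0.06791995288573165 15.018360631150658
[array([0.5734, 0.3182]), array([0.5988, 0.27  ]), array([0.4569, 0.2356]), array([0.4461, 0.2869])]
iso [array([0.5922, 0.058 ]), array([ 0.5944, -0.0222]), array([ 0.4895, -0.0239]), array([0.4874, 0.0565])] mark [0.5087 0.0182 0.094 ]
ox 167 [ 0.41919872 -0.26687448] -24.663597930076556 -0.034311934603031974 0.03582859248719807
gas 189 [0.44436475 0.26035916] 12.771967779510415 -0.0363508523909038 0.0735350033785634
iso 293 [0.54253794 0.01960641] 0.21010252890699657 -0.03721622501444536 0.03604150676047854
```

```bash
cat >> h.py <<'E'
def goal(*targets):
    o=bot.get_obs(); M=R.from_euler('xyz',o["tcp_rot"],degrees=True)
    print('t',round(o["time"],2),'pos',np.round(o["ee_pos"],4),'rot',np.round(o["tcp_rot"],1),'F',np.round(o["wrist_force"],1),'open',round(o["opening"],4))
    for x,y,z,yaw in targets:
        d=M.inv().apply(np.array([x,y,z])-o["ee_pos"])*1000
        r=(M.inv()*R.from_euler('xyz',[-90,0,yaw],degrees=True)).as_rotvec()
        print(np.round(d,1).tolist(),np.round(r,3).tolist())
E
python3 -c "
from h import *
goal((.456,-.2205,.21,-24),(.456,-.2205,.076,-24))"
```

```text
t 1.5 pos [0.128  0.5349 0.2313] rot [-90.   -0.   76.5] F [0.2 0.1 0.3] open 0.0849
[-658.4, 21.3, -494.8] [-0.0, 1.755, -0.0]
[-658.4, 155.3, -494.8] [-0.0, 1.755, -0.0]
```

```bash
python3 -m inch '[[[-658,21,-495],[0,1.755,0],85],[[-658,21,-495],[0,1.755,0],85],[[-658,21,-495],[0,1.755,0],85],[[-658,21,-495],[0,1.755,0],85],[[-658,21,-495],[0,1.755,0],85],[[-658,21,-495],[0,1.755,0],85],[[-658,21,-495],[0,1.755,0],85],[[-658,21,-495],[0,1.755,0],85],[[-658,21,-495],[0,1.755,0],85],[[-658,21,-495],[0,1.755,0],85],[[-658,21,-495],[0,1.755,0],85],[[-658,21,-495],[0,1.755,0],85],[[-658,21,-495],[0,1.755,0],85],[[-658,21,-495],[0,1.755,0],85],[[-658,21,-495],[0,1.755,0],85],[[-658,21,-495],[0,1.755,0],85],[[-658,21,-495],[0,1.755,0],85],[[-658,21,-495],[0,1.755,0],85],[[-658,21,-495],[0,1.755,0],85],[[-658,21,-495],[0,1.755,0],85]]' 30
python3 - <<'E'
from h import *
goal((.456,-.2205,.21,-24),(.456,-.2205,.076,-24))
p=cam("wrist"); save(p,"w1.png"); print(p["origin"],p["orientation"])
for k in ("jar_center","oxygen_lever"):
  for d in bot.cut_out(p,k)[:2]: 
    b=d["box"];print(k,d["confidence"],np.round(b),at(p,(b[0]+b[2])/2,(b[1]+b[3])/2,.12))
p=cam("top")
for d in bot.cut_out(p,"jar_center")[:2]: 
    b=d["box"];print(d["confidence"],np.round(b),at(p,(b[0]+b[2])/2,(b[1]+b[3])/2,.12))
E
```

```text
time: 3.5
ee_pos: [0.4561, -0.2194, 0.2105]
tcp_rot: [-90.0, -0.0, -24.0]
wrist_force: [0.3, -0.0, -0.7]
opening: 0.0852
t 3.5 pos [ 0.4561 -0.2194  0.2105] rot [-90.  -0. -24.] F [ 0.3 -0.  -0.7] open 0.0852
[0.4, 0.5, -1.0] [-0.0, 0.0, 0.0]
[0.4, 134.5, -1.0] [-0.0, 0.0, 0.0]
[ 0.48412376 -0.15805199  0.35391527] [ 1.64531130e+02 -5.65329144e-03 -2.39812887e+01]
jar_center 0.89 [298. 163. 350. 230.] [ 0.4634826  -0.21475276  0.12      ]
oxygen_lever 0.63 [272. 235. 396. 261.] [ 0.4525908  -0.26172908  0.12      ]
0.55 [390. 204. 411. 223.] [ 0.45335425 -0.20672682  0.12      ]
```

View pics/w1.png

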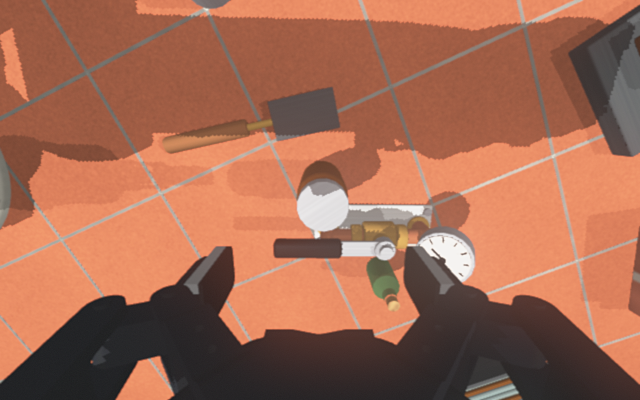

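The wrist view shows the jar's lid centred at about (323,205), the lever sleeve from (274,248) to (340,248) and the hub at (385,250). The lever lies parallel to the jaws.

Run:
```python
from h import *
p=cam("wrist")
jar=at(p,323,205,.12); hub=at(p,385,250,.086); tip=at(p,274,248,.082)
print(jar,hub,tip,at(p,340,248,.082),px(p,[.456,-.2213,.12]))
goal((jar[0],jar[1],.076,-24))
```

```text
[ 0.46017861 -0.22167315  0.12      ] [ 0.49523327 -0.30034026  0.086     ] [ 0.39143051 -0.25375981  0.082     ] [ 0.45370804 -0.28145908  0.082     ] [318.33783087 206.5281865 ]
t 3.8 pos [ 0.4563 -0.2197  0.2106] rot [-90.  -0. -24.] F [-0.6  0.3 -0.8] open 0.0851
[4.3, 134.6, -0.2] [0.0, 0.001, 0.001]
```

```bash
python3 -m inch '[[[3,40,-1],[0,0,0],85],[[3,80,-1],[0,0,0],85],[[3,110,-1],[0,0,0],85],[[3,134,-1],[0,0,0],85],[[3,134,-1],[0,0,0],85],[[3,134,-1],[0,0,0],45],[[3,134,-1],[0,0,0],45],[[3,134,-1],[0,0,0],45],[[3,134,-1],[0,0,0],45],[[3,134,-1],[0,0,0],45],[[3,134,-1],[0,0,0],45],[[3,134,-1],[0,0,0],45]]' 35
python3 -m inch '[[[0,-20,0],[0,0,0],40],[[0,-50,0],[0,0,0],40],[[0,-60,0],[0,0,0],40],[[0,-60,0],[0,0,0],40]]'
python3 - <<'E'
from h import *
goal((.58,-.13,.136,-24),(.58,-.13,.079,-24))
save(cam("scene"),"s2.png")
E
```

```text
time: 5.0
ee_pos: [0.4596, -0.2222, 0.0787]
tcp_rot: [-90.0, -0.2, -24.0]
wrist_force: [-0.2, 1.0, 5.9]
opening: 0.0476
time: 5.4
ee_pos: [0.4603, -0.2226, 0.1404]
tcp_rot: [-90.0, -0.4, -24.0]
wrist_force: [-0.0, 0.1, -3.2]
opening: 0.0475
t 5.4 pos [ 0.4603 -0.2226  0.1404] rot [-90.   -0.4 -24. ] F [-0.   0.1 -3.2] open 0.0475
[71.8, 4.9, 133.2] [0.0, 0.001, 0.007]
[71.4, 61.9, 133.2] [0.0, 0.001, 0.007]
```

View pics/s2.png

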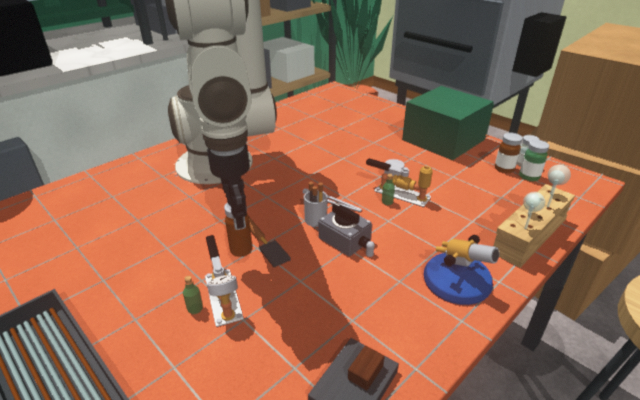

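The jar is held (opening 47.5 mm, −3.2 N) and clear of the lever. I'll carry it to the open bench.

```bash
python3 -m inch '[[[15,0,27],[0,0,0],40],[[35,0,65],[0,0,0],40],[[55,0,100],[0,0,0],40],[[68,0,125],[0,0,0],40],[[72,0,133],[0,0,0],40],[[72,0,133],[0,0,0],40],[[72,0,133],[0,0,0],40],[[72,30,133],[0,0,0],40],[[72,45,133],[0,0,0],40],[[72,55,133],[0,0,0],40],[[72,59,133],[0,0,0],40],[[72,60,133],[0,0,0],40],[[72,60,133],[0,0,0],40],[[72,60,133],[0,0,0],40]]'
```

```text
time: 6.85
ee_pos: [0.5802, -0.1302, 0.08]
tcp_rot: [-90.0, -0.3, -24.0]
wrist_force: [0.7, -0.1, -2.5]
opening: 0.0474
```

```bash
python3 -m inch '[[[0,1,0],[0,0,0],40],[[0,1,0],[0,0,0],40],[[0,2,0],[0,0,0],40],[[0,2,0],[0,0,0],40]]'
```

```text
time: 7.25
ee_pos: [0.5804, -0.1302, 0.0788]
tcp_rot: [-90.0, -0.4, -24.0]
wrist_force: [-2.0, 0.7, 3.3]
opening: 0.0478
```

```bash
python3 -m inch '[[[0,1,0],[0,0,0],60],[[0,1,0],[0,0,0],75],[[0,1,0],[0,0,0],80],[[0,1,0],[0,0,0],80],[[0,1,0],[0,0,0],80],[[0,-40,0],[0,0,0],80],[[0,-90,0],[0,0,0],80],[[0,-120,0],[0,0,0],80],[[0,-120,0],[0,0,0],80]]'
python3 - <<'E'
from h import *
from math import *
S=np.array([.495,-.3004]); 
def pt(a,r,off,z,yaw): # a: lever world angle deg, off: clockwise-lag (behind lever)
    d=np.array([cos(radians(a)),sin(radians(a))]); t=np.array([sin(radians(a)),-cos(radians(a))]) # clockwise dir
    q=S+r*d-off*t; return (q[0],q[1],z,yaw)
goal(pt(156,95,0,.2,-24) if 0 else pt(156,.095,.045,.2,-24),pt(156,.095,.045,.06,-24))
p=cam("top"); save(p,"t3.png")
E
```

```text
time: 8.15
ee_pos: [0.5813, -0.1303, 0.2042]
tcp_rot: [-89.9, -0.8, -24.0]
wrist_force: [0.4, -0.2, -0.7]
opening: 0.0798
t 8.15 pos [ 0.5813 -0.1303  0.2042] rot [-89.9  -0.8 -24. ] F [ 0.4 -0.2 -0.7] open 0.0798
[-104.9, 2.3, -235.4] [-0.002, 0.001, 0.014]
[-106.9, 142.3, -235.7] [-0.002, 0.001, 0.014]
```

Run:
```python
import cv2
a=cv2.imread('pics/t3.png')[100:300,150:490]
cv2.imwrite('pics/b.png',cv2.resize(a,None,fx=2.35,fy=2.35,interpolation=cv2.INTER_CUBIC))
```

```text
(no output)
```

View pics/b.png

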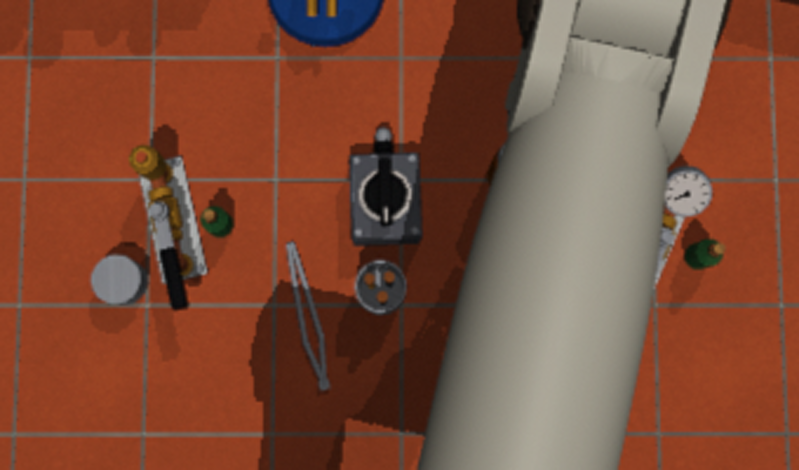

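```bash
python3 -m inch '[[[-20,0,-45],[0,0,0],0],[[-40,0,-90],[0,0,0],0],[[-60,0,-135],[0,0,0],0],[[-80,0,-180],[0,0,0],0],[[-105,0,-225],[0,0,0],0],[[-105,0,-235],[0,0,0],0],[[-105,0,-235],[0,0,0.014],0],[[-106,40,-235],[0,0,0.014],0],[[-107,90,-235],[0,0,0.014],0],[[-107,130,-235],[0,0,0.014],0],[[-107,144,-235],[0,0,0.014],0],[[-107,144,-235],[0,0,0.014],0],[[-107,144,-235],[0,0,0.014],0]]'
python3 - <<'E'
from h import *
from math import *
S=np.array([.495,-.3004]); 
def pt(a,r,off,z,yaw):
    d=np.array([cos(radians(a)),sin(radians(a))]); t=np.array([sin(radians(a)),-cos(radians(a))])
    q=S+r*d-off*t; return (q[0],q[1],z,yaw)
goal(*[pt(a,.095,o,.059,-24) for a,o in ((156,.03),(150,.022),(140,.022),(130,.022),(120,.022),(110,.022),(100,.022),(90,.022),(80,.022),(70,.022))])
p=cam("wrist"); save(p,"w4.png")
E
```

```text
time: 9.5
ee_pos: [0.3901, -0.3021, 0.0574]
tcp_rot: [-89.9, 0.1, -23.9]
wrist_force: [0.2, -0.6, 1.9]
opening: 0.0001
t 9.5 pos [ 0.3901 -0.3021  0.0574] rot [-89.9   0.1 -23.9] F [ 0.2 -0.6  1.9] open 0.0001
[0.1, -1.6, 14.2] [-0.001, 0.002, -0.002]
[-1.6, -1.5, 32.3] [-0.001, 0.002, -0.002]
[-2.2, -1.5, 49.2] [-0.001, 0.002, -0.002]
[0.2, -1.5, 66.1] [-0.001, 0.002, -0.002]
[5.5, -1.5, 82.2] [-0.001, 0.002, -0.002]
[13.5, -1.5, 97.2] [-0.001, 0.002, -0.002]
[23.9, -1.5, 110.6] [-0.001, 0.002, -0.002]
[36.6, -1.5, 122.0] [-0.001, 0.002, -0.002]
[51.0, -1.5, 131.0] [-0.001, 0.002, -0.002]
[66.8, -1.6, 137.3] [-0.001, 0.002, -0.002]
```

View pics/w4.png

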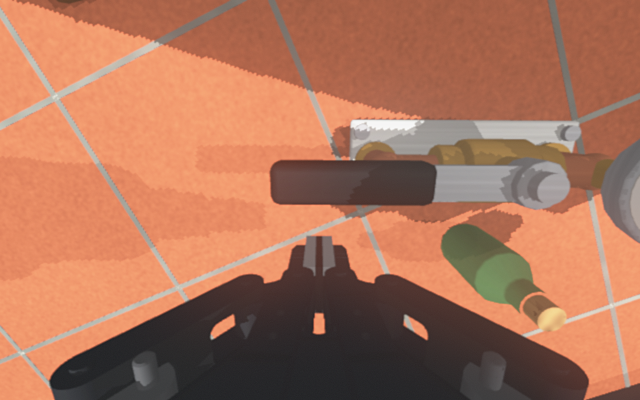

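The closed fingers are at (320,240), beside the sleeve, which spans (270–437, 160–205). The vial at (490,270) is clear, so I'll swing the lever.

```bash
python3 -m inch '[[[0,-1,14],[0,0,0],0],[[-1,-1,24],[0,0,0],0],[[-2,-1,32],[0,0,0],0],[[-2,-1,41],[0,0,0],0],[[-2,-1,49],[0,0,0],0],[[-1,-1,58],[0,0,0],0],[[0,-1,66],[0,0,0],0],[[3,-1,74],[0,0,0],0],[[5,-1,82],[0,0,0],0],[[9,-1,90],[0,0,0],0],[[13,-1,97],[0,0,0],0],[[18,-1,104],[0,0,0],0],[[24,-1,110],[0,0,0],0],[[30,-1,116],[0,0,0],0],[[37,-1,122],[0,0,0],0],[[44,-1,127],[0,0,0],0],[[51,-1,131],[0,0,0],0],[[51,-1,131],[0,0,0],0],[[51,-1,131],[0,0,0],0]]'
python3 - <<'E'
from h import *
p=cam("wrist"); save(p,"w5.png"); goal()
E
```

```text
time: 11.45
ee_pos: [0.4901, -0.2034, 0.0589]
tcp_rot: [-90.0, 0.0, -23.9]
wrist_force: [1.0, -0.0, -0.3]
opening: -0.0004
t 11.5 pos [ 0.4898 -0.2034  0.0589] rot [-90.    0.  -23.9] F [-0.6 -0.4 -0.2] open -0.0001
```

View pics/w5.png

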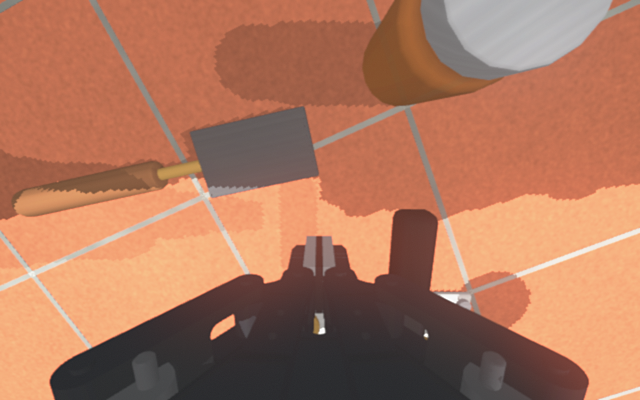

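The lever has snapped over: the sleeve at (413,250) now lies square to the pipe, and the jar is standing at top right. A gentle nudge against the stop will confirm it's home.

```bash
python3 -m inch '[[[8,0,0],[0,0,0],0],[[14,0,0],[0,0,0],0],[[18,0,0],[0,0,0],0],[[21,0,0],[0,0,0],0],[[21,0,0],[0,0,0],0]]'
```

```text
time: 12.0
ee_pos: [0.5092, -0.2121, 0.0588]
tcp_rot: [-90.0, 0.1, -23.9]
wrist_force: [-0.3, 0.2, 0.6]
opening: 0.0001
```

```bash
python3 -m inch '[[[3,0,0],[0,0,0],0],[[5,0,0],[0,0,0],0],[[7,0,0],[0,0,0],0],[[7,0,0],[0,0,0],0]]'
```

```text
time: 12.4
ee_pos: [0.5102, -0.2125, 0.0586]
tcp_rot: [-90.0, 0.7, -23.9]
wrist_force: [-30.5, 14.3, 18.3]
opening: 0.0
```

```bash
python3 -m inch '[[[-10,0,0],[0,0,0],0],[[-25,0,0],[0,0,0],0],[[-25,-50,0],[0,0,0],0],[[-25,-100,0],[0,0,0],0],[[-25,-140,0],[0,0,0],0],[[-25,-140,0],[0,0,0],0]]'
python3 - <<'E'
from h import *
goal((.436,.213,.2,14),(.436,.213,.059,14))
E
```

```text
time: 13.0
ee_pos: [0.4908, -0.2039, 0.2051]
tcp_rot: [-90.0, 0.2, -23.9]
wrist_force: [0.3, 1.0, 0.1]
opening: -0.0
t 13.0 pos [ 0.4908 -0.2039  0.2051] rot [-90.    0.2 -23.9] F [0.3 1.  0.1] open -0.0
[-219.1, 6.3, 358.9] [-0.002, -0.662, -0.004]
[-218.6, 147.3, 358.7] [-0.002, -0.662, -0.004]
```

```bash
python3 -m inch '[[[-219,6,359],[0,-0.662,0],0],[[-219,6,359],[0,-0.662,0],0],[[-219,6,359],[0,-0.662,0],0],[[-219,6,359],[0,-0.662,0],0],[[-219,6,359],[0,-0.662,0],0],[[-219,6,359],[0,-0.662,0],0],[[-219,6,359],[0,-0.662,0],0],[[-219,6,359],[0,-0.662,0],0],[[-219,6,359],[0,-0.662,0],0],[[-219,6,359],[0,-0.662,0],0],[[-219,6,359],[0,-0.662,0],0],[[-219,6,359],[0,-0.662,0],0]]'
python3 - <<'E'
from h import *
goal((.436,.213,.2,14),(.436,.213,.059,14))
p=cam("wrist"); save(p,"w6.png")
for X in ([.5214,.2795,.086],[.4079,.2512,.082],[.4777,.2686,.082],[.511,.2104,.085],[.436,.213,.059]): print(px(p,X))
q=cam("top"); 
b=bot.search_frame(q,"jar_center")[:2]; print([(d["confidence"],np.round(d["box"]),at(q,(d["box"][0]+d["box"][2])/2,(d["box"][1]+d["box"][3])/2,.06)) for d in b])
im=q["frame"].astype(int)
for k,lo in (("oxygen_lever",1),("gas_lever",1)):
    for d in bot.cut_out(q,k)[:2]:
        v,u=np.nonzero(d["region"]&(im.max(2)<60)); P=np.array([at(q,a,b,.082)[:2] for a,b in zip(u,v)])
        if len(P)<10: continue
        c=P.mean(0); w,V=np.linalg.eigh(np.cov((P-c).T)); print(k,d["confidence"],c,np.degrees(np.arctan2(V[1,1],V[0,1])))
save(q,"t6.png")
E
```

```text
time: 14.2
ee_pos: [0.4363, 0.2122, 0.2002]
tcp_rot: [-89.8, 0.2, 14.0]
wrist_force: [-0.5, -0.2, 0.6]
opening: 0.0001
t 14.2 pos [0.4363 0.2122 0.2002] rot [-89.8   0.2  14. ] F [-0.5 -0.2  0.6] open 0.0001
[-0.1, 0.2, 0.9] [-0.003, -0.001, -0.003]
[0.3, 141.2, 0.5] [-0.003, -0.001, -0.003]
[429.82044246 148.63516759]
[298.38659832 148.35501213]
[378.15675612 148.2973029 ]
[394.31173953 217.33905971]
[318.51131501 190.00817817]
[(0.62, array([359., 158., 378., 180.]), array([ 0.58322821, -0.13257829,  0.06      ]))]
oxygen_lever 0.64 [ 0.52296912 -0.23116808] 67.02187470432455
gas_lever 0.71 [ 0.4728326  -0.34002928] 131.0333879311776
```

View pics/w6.png

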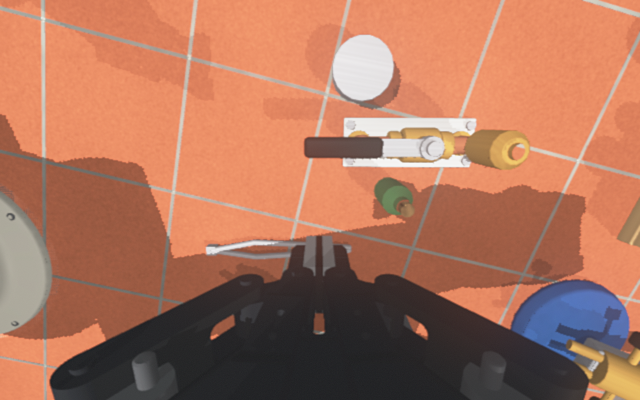

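The gas lever sleeve is at (304–382,147), the hub at (431,147), the vial at (392,197) and the tin at (363,68). All match the predictions. Oxygen reads 67° against 66° expected. I'll lower behind the gas lever.

```bash
python3 -m inch '[[[0,40,0],[0,0,0],0],[[0,90,0],[0,0,0],0],[[0,130,0],[0,0,0],0],[[0,141,0],[0,0,0],0],[[0,141,0],[0,0,0],0],[[0,141,0],[0,0,0],0]]'
python3 - <<'E'
from h import *
from math import *
S=np.array([.522,.2795]); 
def pt(a,r,off,z,yaw):
    d=np.array([cos(radians(a)),sin(radians(a))]); t=np.array([sin(radians(a)),-cos(radians(a))])
    q=S+r*d-off*t; return (q[0],q[1],z,yaw)
goal(*[pt(194-a,.097,o,.060,14) for a,o in ((0,.03),(6,.022),(16,.022),(26,.022),(36,.022),(46,.022),(56,.022),(66,.022),(76,.022))])
E
```

```text
time: 15.05
ee_pos: [0.437, 0.213, 0.0615]
tcp_rot: [-89.8, 0.0, 13.9]
wrist_force: [-0.7, 0.7, 0.1]
opening: -0.0002
t 15.05 pos [0.437  0.213  0.0615] rot [-89.8   0.   13.9] F [-0.7  0.7  0.1] open -0.0002
[1.6, 1.5, 14.0] [-0.004, -0.002, -0.0]
[-0.2, 1.6, 32.2] [-0.004, -0.002, -0.0]
[-0.8, 1.7, 49.5] [-0.004, -0.002, -0.0]
[1.7, 1.7, 66.7] [-0.004, -0.002, -0.0]
[7.1, 1.8, 83.2] [-0.004, -0.002, -0.0]
[15.2, 1.8, 98.5] [-0.004, -0.002, -0.0]
[25.9, 1.9, 112.1] [-0.004, -0.002, -0.0]
[38.8, 1.9, 123.7] [-0.004, -0.002, -0.0]
[53.6, 2.0, 132.8] [-0.004, -0.002, -0.0]
```

```bash
python3 -m inch '[[[1,1,14],[0,0,0],0],[[0,1,24],[0,0,0],0],[[-1,1,32],[0,0,0],0],[[-1,1,41],[0,0,0],0],[[-1,1,49],[0,0,0],0],[[0,1,58],[0,0,0],0],[[2,1,67],[0,0,0],0],[[4,1,75],[0,0,0],0],[[7,1,83],[0,0,0],0],[[11,1,91],[0,0,0],0],[[15,1,98],[0,0,0],0],[[20,1,105],[0,0,0],0],[[26,1,112],[0,0,0],0],[[32,1,118],[0,0,0],0],[[39,1,124],[0,0,0],0],[[46,1,129],[0,0,0],0],[[54,1,133],[0,0,0],0],[[54,1,133],[0,0,0],0],[[54,1,133],[0,0,0],0]]'
python3 - <<'E'
from h import *
p=cam("wrist"); save(p,"w7.png")
E
```

```text
time: 16.95
ee_pos: [0.4575, 0.355, 0.0608]
tcp_rot: [-89.8, 0.0, 13.9]
wrist_force: [-0.4, -0.2, -1.3]
opening: 0.0002
```

View pics/w7.png

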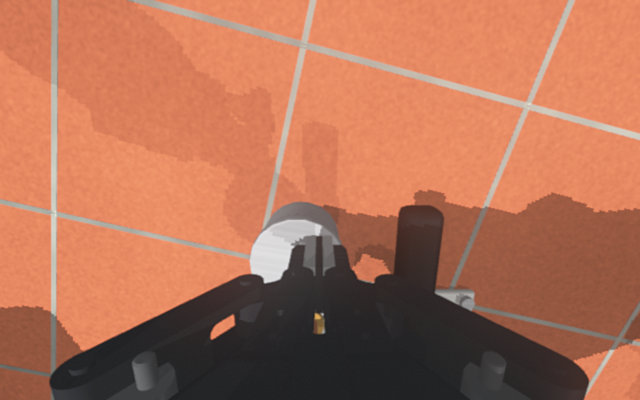

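The gas lever has snapped across, with its sleeve at (418,250). The tin is untouched under the fingers. I'll nudge it to the stop as before.

```bash
python3 -m inch '[[[10,0,0],[0,0,0],0],[[18,0,0],[0,0,0],0],[[22,0,0],[0,0,0],0],[[24,0,0],[0,0,0],0],[[24,0,0],[0,0,0],0]]'
```

```text
time: 17.5
ee_pos: [0.4809, 0.3606, 0.0607]
tcp_rot: [-89.8, 0.0, 13.9]
wrist_force: [1.1, 0.5, -0.4]
opening: 0.0
```

```bash
python3 -m inch '[[[1.5,0,0],[0,0,0],0],[[2.5,0,0],[0,0,0],0],[[3.5,0,0],[0,0,0],0],[[3.5,0,0],[0,0,0],0]]'
```

```text
time: 17.9
ee_pos: [0.4818, 0.3608, 0.0606]
tcp_rot: [-89.8, 0.3, 13.9]
wrist_force: [-13.0, -3.4, 4.8]
opening: 0.0001
```

```bash
python3 -m inch '[[[-10,0,0],[0,0,0],0],[[-22,0,0],[0,0,0],0],[[-22,-50,0],[0,0,0],0],[[-22,-100,0],[0,0,0],0],[[-22,-140,0],[0,0,0],0],[[-22,-140,0],[0,0,0],0]]' 60
python3 - <<'E'
from h import *
print(bot.get_obs()["q"])
goal((.541,.018,.2,-89),(.541,.018,.2,91))
E
```

```text
time: 18.5
ee_pos: [0.4623, 0.3563, 0.2075]
tcp_rot: [-89.6, -0.2, 13.9]
wrist_force: [-0.2, -0.1, 0.1]
opening: 0.0
[ 37.48687449   8.87449177  11.70922491  92.50050367   0.28337939
 113.54197542]
t 18.5 pos [0.4623 0.3563 0.2075] rot [-89.6  -0.2  13.9] F [-0.2 -0.1  0.1] open 0.0
[-5.2, 5.1, -347.4] [-0.008, 1.797, -0.004]
[-5.2, 5.1, -347.4] [-0.004, -1.345, 0.007]
```

```bash
python3 -m inch '[[[-5,5,-347],[0,-1.345,0],45],[[-5,5,-347],[0,-1.345,0],45],[[-5,5,-347],[0,-1.345,0],45],[[-5,5,-347],[0,-1.345,0],45],[[-5,5,-347],[0,-1.345,0],45],[[-5,5,-347],[0,-1.345,0],45],[[-5,5,-347],[0,-1.345,0],45],[[-5,5,-347],[0,-1.345,0],45],[[-5,5,-347],[0,-1.345,0],45],[[-5,5,-347],[0,-1.345,0],45],[[-5,5,-347],[0,-1.345,0],45],[[-5,5,-347],[0,-1.345,0],45],[[-5,5,-347],[0,-1.345,0],45],[[-5,5,-347],[0,-1.345,0],45]]'
python3 - <<'E'
from h import *
goal((.5425,.0185,.075,91))
p=cam("wrist"); save(p,"w8.png")
for X in ([.5425,.0185,.094],[.5045,.018,.094],[.58,.019,.094],[.5425,.0185,.075]): print(px(p,X))
E
```

```text
time: 19.9
ee_pos: [0.541, 0.0187, 0.2001]
tcp_rot: [-90.1, -0.4, 91.0]
wrist_force: [0.1, 0.1, -0.8]
opening: 0.0452
t 19.9 pos [0.541  0.0187 0.2001] rot [-90.1  -0.4  91. ] F [ 0.1  0.1 -0.8] open 0.0452
[-1.1, 125.1, -1.3] [0.002, -0.001, 0.007]
[317.97321274 200.61145599]
[318.09754004 158.38358752]
[317.86677982 239.14220278]
[317.88214571 195.40443911]
```

View pics/w8.png

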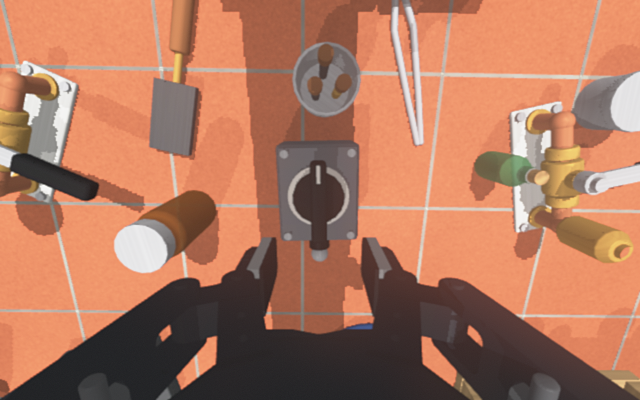

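The bar runs from (318,160) to (319,240), centred on the prediction. I'll lower and grip it.

```bash
python3 -m inch '[[[-1,40,-1],[0,0,0],45],[[-1,80,-1],[0,0,0],45],[[-1,110,-1],[0,0,0],45],[[-1,123,-1],[0,0,0],45],[[-1,123,-1],[0,0,0],45],[[-1,123,-1],[0,0,0],13],[[-1,123,-1],[0,0,0],13],[[-1,123,-1],[0,0,0],13],[[-1,123,-1],[0,0,0],13],[[-1,123,-1],[0,0,0],13],[[-1,123,-1],[0,0,0],13]]' 40
python3 -m inch '[[[0,0,0],[0,-0.1,0],10],[[0,0,0],[0,-0.2,0],10],[[0,0,0],[0,-0.3,0],10],[[0,0,0],[0,-0.4,0],10],[[0,0,0],[0,-0.5,0],10],[[0,0,0],[0,-0.6,0],10]]'
```

```text
time: 21.05
ee_pos: [0.5434, 0.0191, 0.0793]
tcp_rot: [-90.3, -0.5, 91.0]
wrist_force: [-1.7, 3.3, 6.9]
opening: 0.014
time: 21.65
ee_pos: [0.5437, 0.018, 0.0794]
tcp_rot: [-90.5, -0.1, 125.6]
wrist_force: [3.6, -5.8, -6.2]
opening: 0.0139
```

```bash
python3 -m inch '[[[0,0,0],[0,-0.1,0],10],[[0,0,0],[0,-0.2,0],10],[[0,0,0],[0,-0.3,0],10],[[0,0,0],[0,-0.4,0],10],[[0,0,0],[0,-0.5,0],10],[[0,0,0],[0,-0.6,0],10],[[0,0,0],[0,-0.7,0],10],[[0,0,0],[0,-0.8,0],10],[[0,0,0],[0,-0.88,0],10],[[0,0,0],[0,-0.95,0],10],[[0,0,0],[0,-0.97,0],10],[[0,0,0],[0,-0.97,0],10]]'; python3 -c "
from h import *
print(bot.get_obs()['torque'])"
```

```text
time: 22.85
ee_pos: [0.5455, 0.0169, 0.0794]
tcp_rot: [-90.2, 0.5, -178.9]
wrist_force: [12.2, -6.1, -11.6]
opening: 0.0138
[-1.01110372 -1.91738065  0.16077061]
```

```bash
python3 -m inch '[[[0,0,0],[0,0,0],30],[[0,0,0],[0,0,0],45],[[0,0,0],[0,0,0],45],[[0,0,0],[0,0,0],45],[[0,-40,0],[0,0,0],45],[[0,-90,0],[0,0,0],45],[[0,-125,0],[0,0,0],45],[[0,-125,0],[0,0,0],45],[[-0,-125,0],[0,0,0],45]]'
python3 - <<'E'
from h import *
p=cam("wrist"); cv2.imwrite('pics/w9.png',cv2.cvtColor(p["frame"],cv2.COLOR_RGB2BGR)); goal((.25,.12,.3,-165))
E
```

```text
time: 23.75
ee_pos: [0.5447, 0.0165, 0.2053]
tcp_rot: [-90.2, 0.6, -178.9]
wrist_force: [-0.2, 0.3, -0.2]
opening: 0.0454
t 23.8 pos [0.5443 0.0165 0.2041] rot [ -90.2    0.5 -178.9] F [-0.7 -1.1 -0.9] open 0.0451
[291.3, -98.0, -109.7] [0.003, -0.242, -0.009]
```

View pics/w9.png

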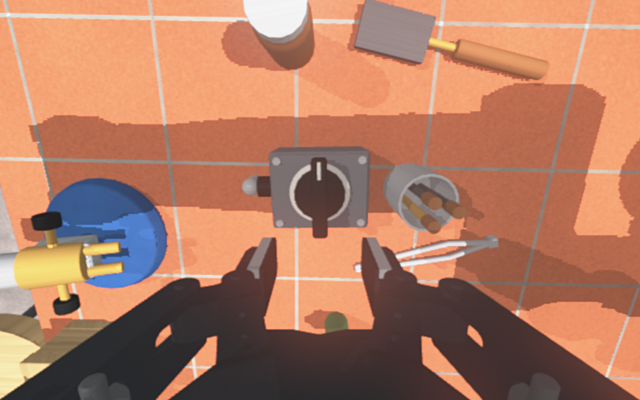

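The handle bar is square across the box, its white mark at the −y end (319,170), and the jar is upright at (280,30). I'll pull the arm back for a final top view.

```bash
python3 -m inch '[[[0,-45,0],[0,0,0],45],[[0,-95,0],[0,0,0],45],[[40,-98,0],[0,0,0],45],[[90,-98,0],[0,0,0],45],[[140,-98,0],[0,0,0],45],[[190,-98,0],[0,0,0],45],[[235,-98,0],[0,0,0],45],[[250,-98,0],[0,0,0],45],[[250,-98,0],[0,0,0],45],[[250,-98,0],[0,0,0],45]]'
python3 - <<'E'
from h import *
q=cam("top"); a=q["frame"][130:300,160:480]; cv2.imwrite('pics/t10.png',cv2.resize(cv2.cvtColor(a,cv2.COLOR_RGB2BGR),None,fx=2.5,fy=2.5,interpolation=cv2.INTER_CUBIC))
im=q["frame"].astype(int)
for k,z in (("oxygen_lever",.082),("gas_lever",.082),("isolator_handle",.094)):
    for d in bot.cut_out(q,k)[:2]:
        v,u=np.nonzero(d["region"]&(im.max(2)<60))
        if len(u)<20: continue
        P=np.array([at(q,a,b,z)[:2] for a,b in zip(u,v)]);c=P.mean(0); w,V=np.linalg.eigh(np.cov((P-c).T)); print(k,round(d["confidence"],2),c.round(4),np.degrees(np.arctan2(V[1,1],V[0,1])).round(1))
for k in "tin_center vial_a_center cup_center tweezers_center paddle_center jar_center".split():
    for d in bot.search_frame(q,k)[:2]: print(k,round(d["confidence"],2),np.round(d["box"]))
E
```

```text
time: 24.8
ee_pos: [0.2939, 0.0111, 0.2992]
tcp_rot: [-90.2, 0.5, -178.9]
wrist_force: [-0.6, 0.2, 0.0]
opening: 0.045
oxygen_lever 0.58 [ 0.5254 -0.2271] 66.3
gas_lever 0.69 [0.504  0.3565] 104.1
isolator_handle 0.81 [0.5396 0.02  ] 92.3
tin_center 0.64 [188. 206. 216. 231.]
vial_a_center 0.5 [440. 200. 460. 217.]
cup_center 0.89 [302. 212. 322. 232.]
tweezers_center 0.78 [274. 206. 288. 260.]
paddle_center 0.64 [356. 198. 380. 262.]
paddle_center 0.47 [179. 184. 225. 203.]
jar_center 0.6 [360. 158. 379. 184.]
```

View pics/t10.png

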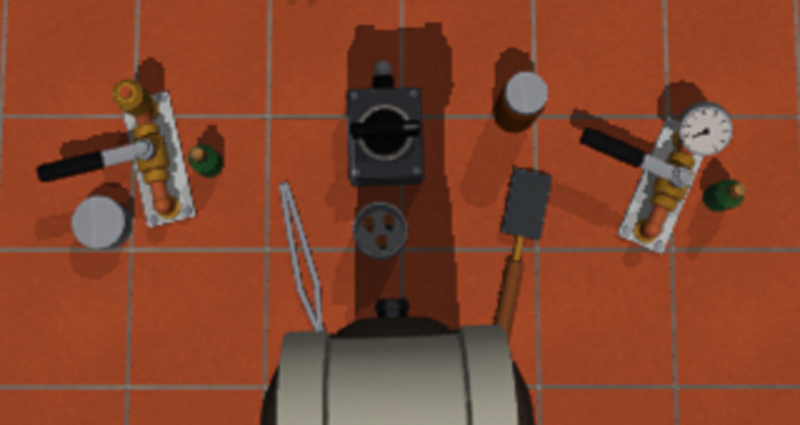

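The top view shows both levers square across their pipes and the isolator bar across its box. The jar is standing clear at (525,93), and everything else is where it was.

```bash
python3 -c "
from h import *
print(bot.job_done())"
```

```text
the job is handed in; nothing more can be done
None
```

The bench is shut down in the order you asked, and I handed the job in at about 25 s.

- **Jar:** I moved it to about (0.58, −0.13), clear of the oxygen lever, before any lever swung. It is standing upright.
- **Oxygen, then gas:** I pushed each lever past its middle, where it snapped over. I then pressed it gently against its stop to confirm it was home. In the last top view they lie at 66.3° and 104.1°, against 66° and 104° expected.
- **Isolator:** I turned the handle 90° to off, with the white mark towards the box's −y. The last view reads 92.3° for the bar. The isolator's own yaw is about 0–1°, so that is 1–2° over and within measuring error.
- **Everything else:** the tin, both vials, the cup, tweezers and paddle show no visible movement. The gripper finished clear of everything.

The highest force I read was about 38 N at the wrist, when the fingers pressed the oxygen lever on its stop. That is well under the 120 N limit. The 40 N limit covers only the arm and the gripper's body, which as far as I could see touched nothing.

No check failed, though the networks did mislabel a few objects. I checked those against the pictures.

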